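# Set the press bridge over the cheese mould

## Robot

A 6-joint arm with a two-finger parallel gripper is mounted at the origin on the work surface. World frame = base frame: x ahead of the robot, y to its left, z up, the work surface at z = 0. Lengths are in mm, angles in rad, forces in N, time in s.
With the tool pointing down it reaches from about 350 to 775 mm from the base axis. Payload 5.5 kg.
Tool frame: the origin (TCP) lies on the mounting face of the last link; the fingertips stand 173 mm ahead of it and the grasp point (between the pads) lies 155 mm ahead of it (robot.tcp_to_grasp is the distance from the TCP to the grasp point, in mm); z points along the fingers, x is the direction in which the jaws open and shut, and the axes are right-handed (so a half turn about z gives the same grasp; the last joint's range is limited). The gripper opens to 85 mm and grips with 20 to 120 N. Pads are 22 mm wide; open, the fingers measure 114 mm over their backs; the gripper's body (76 mm by 85 mm) begins 54 mm behind the grasp point. The pads swing forward as they close: fully open they stand 13 mm farther back than shut.
Start: joints at [1.135, 0.313, 0.046, 1.304, 0, 1.431], TCP at [167.633, 550.047, 404.723] pointing down, gripper open.
Joint ranges: [-2.76, 2.76], [-0.86, 1.69], [-1.03, 1.26], [-2.2, 2.34], [-1.47, 1.5], [-3.14, 3.14]. Speed limits (rad/s): [2.57, 2.57, 3.14, 3.14, 3.14, 3.14].

## Interface

Orientations are given as a unit quaternion [w, x, y, z].
In Python, from plant import robot gives the robot as it stands. The module is installed in compiled form; this text tells all that it offers.
- The arm moves only by the tool play_rows, never from a script. Its arguments are lists of equal length, an entry for each row: "fingers": the opening, from 0 (shut) to 1 (fully open); "travel": the shift along the tool's x, y, z in m, a list of three; "dr": the turn, a rotation vector about the tool's x, y, z in rad, a list of three. A call has 1 to 10 rows; each row shifts and turns the commanded pose from where the row before left it, along the tool's axes as they then stand; what a row does not reach is not made up. A row lasts 1/10 s, in which the tool goes at most 50 mm and 8.59 degrees, less where a joint would pass 70% of its speed; a pose out of reach is approached as far as the arm can. A call with a gripper value outside its range is refused whole. The fingers move at their own pace and stop on an object; "newtons" is the grip in N (left out, the last holds). Time passes only in rows, so rows that do not move let the fingers close. It gives the time, the measured TCP pose, the force and the opening at its end, in the units of the state.
- robot.observe(): the state, without advancing time (a new reading comes with each control period).
- robot.read_camera(name): name is "scene" or "side" or "wrist"; returns the picture (400x640x3 uint8, red, green, blue); there is no depth.
- robot.camera_model(name): a dict with "intrinsics" (3x3 intrinsics, pixels), "view" (4x4, takes a point from world to camera coordinates). Camera axes: x right, y down, z forward; pixel columns grow to the right and rows downward; lengths in mm; the calibration is good to about 2 mm. The wrist camera is an equidistant fisheye: a pixel r from the principal point sees the ray r / f radians off the axis. A picture is of the moment at which its call begins: read the wrist's pose just before it. camera_model takes no time and is no camera call; for the wrist camera it gives the pose at the moment of the call.
- robot.close_job(): hands the job in, once; it reports no verdict.
Trained networks look in the newest picture that a camera, given by its name, has taken for a name from the list of things; names that differ only in an ending like _2 or _b are one class to them, and where a whole thing is asked for, a point or a joint stands for the part that bears it (a point fixed in the world has none). Each returns a list of dicts, best first, with "confidence" (0 to 1); they miss things now and then, are a little off and sometimes report something else, mostly with a low value. They report only what shows in the picture. A call takes as long as a camera call. They do not tell look-alikes from the thing itself.
- robot.recognise(camera, thing): "location" ([column, row] in pixels, amid what is visible of it).
- robot.pinpoint(camera, thing): "location" ([column, row] in pixels: a listed point, or the origin of a listed thing).
The state is a dict: "time": time; "joint_positions": joint angles; "dq": joint speeds; "joint_torque": joint torques, N m; "tool_pos": TCP position; "tcp_rot": TCP orientation; "contact_force": force on the tool from outside, world axes, zero at the start; "ft_torque": the same for the moment, N m; "gripper_width": finger opening in mm.
Only numpy, scipy, OpenCV 4.12 (cv2) and the standard library are available. Lean on these libraries where they do the work, as an engineer would, in place of code of your own. Each camera call takes 0.05 s, during which the arm holds its last target. There are 200 camera calls.

## Task

Get the small cheese press ready: take the wide red bridge, turn it to match the press stand and set it across the mould so that both of its feet lie flat in the two notches, one on each side of the mould, and let go of it. Leave the narrow blue bridge where it stands.

Things in the scene. Friction and masses are not known exactly. Their poses are not given: they have to be found in the camera images.
- wide_bridge: red hat-shaped bridge of flat bar (28 mm wide, 6 thick; 0.35 kg), loose on its feet: level crown 130 mm long, top 56 mm up, steel spot at its middle; two legs; flat feet 40 mm long turned outward, 210 mm overall. Grip the crown's middle from above, across the 28 mm. Origin: middle of the whole, level with the feet's undersides. y along the length, x across, z up; alike after a half turn
- narrow_bridge: blue bridge, not wanted: same bar and height, 130 mm overall, too short for the stand; stands loose near the red one. Origin and axes as for the red bridge
- press_stand: fixed stand: steel base 110 x 270 mm; in its middle a round cream mould 84 mm across, wooden top 80 mm high; on each side a white block with a notch. Origin: centre of the base's underside, at table height; y runs through both notches, x across, z up. A seated red bridge has its y along this y and its origin 60 mm straight above this origin; its crown clears the mould's top by 30 mm
- notch (a point): centre of the dark flat floor, 60 mm above the table, of the notch on the stand's +y side (97 mm along y from the stand's origin; the other is its mirror image). Each notch is 64 mm wide between its cheeks and 54 mm long, open above and towards the mould; cheeks and outer end stop rise 16 mm above the floor. Axes as the stand's
Things that resemble listed ones, but are neither listed nor needed, are in the scene too. There is more than one size of the wide_bridge; the one meant has the size given above.

How it is judged (in metres and radians):
At the end, for the whole second after the job is handed in: the red bridge rests released and still, both feet flat on the notch floors: origin within 20 mm across and 22 mm along the stand's, 56 to 64 mm above it, upright within 4 degrees, in line with the notches within 14 degrees; the blue bridge is within 30 mm of where it started (x of wide_bridge in the frame of press_stand between -0.02 and 0.02 m and y of wide_bridge in the frame of press_stand between -0.022 and 0.022 m and z of wide_bridge in the frame of press_stand between 0.056 and 0.064 m and angle between wide_bridge's own z axis and vertical below 0.07 rad and angle between the y axis of wide_bridge and the y axis of press_stand, either way round below 0.25 rad and linear speed of wide_bridge below 0.02 m/s and distance of narrow_bridge from where it was at the start of the episode below 0.03 m); the robot touches nothing.
It fails at once if the narrow blue bridge is moved by more than 30 mm (distance of narrow_bridge from where it was at the start of the episode above 0.03 m).
It also fails if it takes over 30 s, if anything falls off the work surface, if the arm or the gripper's body presses on something with over 40 N, if the wrist force passes 120 N, or if a joint passes its speed limit or range.

## Working session

There is one attempt and no reset: what is moved stays moved. The work goes in short steps, Python scripts to look and compute and a tool call to move; the robot and the scene stay as the last step left them, time stands still between calls to the robot, and variables do not carry over. Pictures are saved under pics/ and viewed, on a budget of 10 in all, crops included, one or two more only if the job needs it, and the job is handed in when it is done.

Besides the shell and the picture viewer there is one more tool, called by a JSON object that holds its "api" and its "payload". play_rows: Moves the arm, as the interface text tells. Its arguments: {"type":"object","properties":{"fingers":{"type":"array","items":{"type":"number"}},"travel":{"type":"array","items":{"type":"array","items":{"type":"number"}}},"dr":{"type":"array","items":{"type":"array","items":{"type":"number"}}},"newtons":{"type":"number"}},"required":["fingers","travel","dr"]}

```bash
mkdir -p pics
cat > h.py <<'E'
import numpy as np, cv2
from plant import robot
def ray(cam,px,m=None):
    m=m or robot.camera_model(cam);K=np.array(m["intrinsics"]);V=np.array(m["view"])
    u=(px[0]-K[0,2])/K[0,0];v=(px[1]-K[1,2])/K[1,1]
    if cam=="wrist":
        r=np.hypot(u,v);s=np.sin(r)/r if r>1e-9 else 1;d=np.array([u*s,v*s,np.cos(r)])
    else: d=np.array([u,v,1.])
    R=V[:3,:3];return -R.T@V[:3,3],R.T@d
def atz(cam,px,z,m=None):
    o,d=ray(cam,px,m);return (o+d*(z-o[2])/d[2]).round(1)
def proj(cam,P,m=None):
    m=m or robot.camera_model(cam);K=np.array(m["intrinsics"]);V=np.array(m["view"])
    c=V[:3,:3]@np.array(P,float)+V[:3,3]
    if cam=="wrist":
        r=np.hypot(c[0],c[1]);t=np.arctan2(r,c[2]);q=c[:2]/max(r,1e-9)*t
    else: q=c[:2]/c[2]
    return np.array([K[0,0]*q[0]+K[0,2],K[1,1]*q[1]+K[1,2]]).round(1)
def snap(cam):
    im=robot.read_camera(cam);return cv2.cvtColor(im,cv2.COLOR_RGB2BGR)
E
python3 - <<'E'
from h import *
ims=[]
print(robot.observe())
for c in("scene","side","wrist"):
    im=snap(c);cv2.imwrite(f"pics/{c}0.png",im)
    print(c,np.round(robot.camera_model(c)["view"],2).tolist(),np.round(robot.camera_model(c)["intrinsics"]).tolist())
    for t,z in(("wide_bridge",0),("narrow_bridge",0),("press_stand",0),("notch",60)):
        for f in("pinpoint",)+(("recognise",) if "bridge" in t else ()):
            for d in getattr(robot,f)(c,t): print(c,f,t,round(d["confidence"],2),np.round(d["location"]),atz(c,d["location"],z))
E
```

```text
{'time': 0.0, 'joint_positions': array([1.13541270e+00, 3.14028533e-01, 4.49493803e-02, 1.30356593e+00,
       2.17061414e-06, 1.43120774e+00]), 'dq': array([ 0.00095466,  0.00033889, -0.00055142,  0.0003266 ,  0.00049273,
        0.00050054]), 'joint_torque': array([-6.90024135e-04, -4.80626929e+01,  2.98534173e+01,  1.92019099e-02,
       -1.29031991e-04, -1.56970782e-05]), 'tool_pos': array([167.53310908, 549.85036406, 403.78044663]), 'tcp_rot': array([ 4.40521608e-04,  8.03585514e-01,  5.95188598e-01, -8.12658894e-04]), 'contact_force': array([ 0.13069572, -0.06748623, -0.12176591]), 'ft_torque': array([0.00318949, 0.05224958, 0.00498007]), 'gripper_width': 85.64122031390119}
scene [[0.85, 0.53, 0.0, -435.89], [0.35, -0.56, -0.76, -98.44], [-0.4, 0.64, -0.66, 1375.36], [0.0, 0.0, 0.0, 1.0]] [[446.0, 0.0, 317.0], [0.0, 446.0, 199.0], [0.0, 0.0, 1.0]]
scene pinpoint wide_bridge 0.9 [267. 212.] [362.  -16.7   0. ]
scene pinpoint wide_bridge 0.75 [217. 260.] [ 360.8 -219.2    0. ]
scene recognise wide_bridge 0.97 [304. 252.] [526.3 -84.6  -0. ]
scene recognise wide_bridge 0.78 [269. 
[... 1066 characters left out ...]
oint press_stand 0.91 [274. 267.] [571.3 188.1   0. ]
side pinpoint notch 0.87 [267. 296.] [561.6 284.   60. ]
wrist [[0.29, 0.96, -0.0, -574.79], [0.91, -0.28, 0.3, -39.57], [0.29, -0.09, -0.95, 378.91], [0.0, 0.0, 0.0, 1.0]] [[310.0, 0.0, 324.0], [0.0, 310.0, 201.0], [0.0, 0.0, 1.0]]
wrist pinpoint wide_bridge 0.77 [ 49. 340.] [ 356.6 -225.6    0. ]
wrist pinpoint wide_bridge 0.54 [ 99. 339.] [3.598e+02 1.000e-01 0.000e+00]
wrist recognise wide_bridge 0.83 [ 79. 335.] [344.  -61.4   0. ]
wrist recognise wide_bridge 0.7 [ 43. 342.] [ 361.1 -269.4    0. ]
wrist pinpoint narrow_bridge 0.59 [ 71. 386.] [ 525.3 -309.2    0. ]
wrist recognise narrow_bridge 0.78 [ 61. 386.] [ 530.2 -375.4    0. ]
```

View pics/scene0.png

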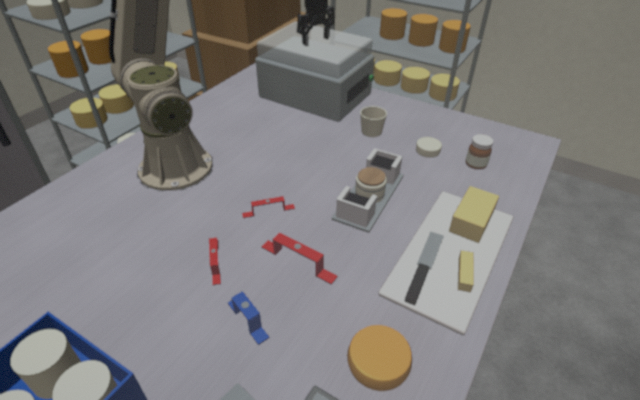

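View pics/wrist0.png

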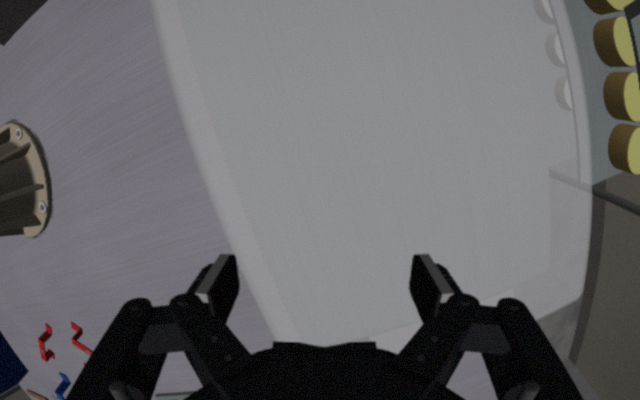

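The scene picture shows three red bridges, at px (268,206), (214,260) and (300,252), and a blue one at (248,317). The stand is at (368,190). The bridge at (300,252) looks the longest, so I'll measure all three and check a crop.

Run:
```python
from h import *
for c in("scene","side"):
    im=cv2.imread(f"pics/{c}0.png");hsv=cv2.cvtColor(im,cv2.COLOR_BGR2HSV)
    for nm,mk in(("red",((hsv[...,0]<6)|(hsv[...,0]>172))&(hsv[...,1]>140)&(hsv[...,2]>70)),("blue",(abs(hsv[...,0].astype(int)-112)<12)&(hsv[...,1]>130)&(hsv[...,2]>90))):
        n,l,s,ce=cv2.connectedComponentsWithStats(mk.astype(np.uint8))
        for i in range(1,n):
            if 60<s[i,4]<1500:
                ys,xs=np.where(l==i);p=np.c_[xs,ys].astype(float)
                ax=np.linalg.svd(p-p.mean(0),full_matrices=False)[2][0];t=(p-p.mean(0))@ax
                a,b=p[t<t.min()+4].mean(0),p[t>t.max()-4].mean(0)
                A,B=atz(c,a,6),atz(c,b,6)
                print(c,nm,s[i,4],ce[i].round(),a.round(),b.round(),A,B,"len",np.linalg.norm(A-B).round(),"mid",(A+B)/2,"ang",np.degrees(np.arctan2(*(B-A)[[1,0]])).round(1))
s=cv2.imread("pics/scene0.png")[140:350,180:430];d=cv2.imread("pics/side0.png")[90:330,220:420]
s=cv2.resize(s,(500,420),interpolation=3);d=cv2.resize(d,(350,420),interpolation=3)[:,:300]
cv2.imwrite("pics/crop1.png",np.hstack([s,d]))
```

```text
scene red 152 [285. 241.] [277. 237.] [293. 245.] [445.7 -83.9   6. ] [493.9 -84.1   6. ] len 48.0 mid [469.8 -84.    6. ] ang -0.2
scene red 65 [213. 243.] [213. 241.] [213. 246.] [ 313.5 -178.8    6. ] [ 326.8 -193.7    6. ] len 20.0 mid [ 320.15 -186.25    6.  ] ang -48.2
scene red 64 [269. 246.] [266. 245.] [271. 248.] [ 437.3 -119.     6. ] [ 455.  -122.3    6. ] len 18.0 mid [ 446.15 -120.65    6.  ] ang -10.6
scene red 175 [310. 253.] [299. 250.] [318. 257.] [516.3 -89.9   6. ] [569.2 -84.9   6. ] len 53.0 mid [542.75 -87.4    6.  ] ang 5.4
scene red 73 [213. 259.] [214. 255.] [213. 263.] [ 347.2 -214.1    6. ] [ 364.5 -235.4    6. ] len 27.0 mid [ 355.85 -224.75    6.  ] ang -50.9
scene red 114 [327. 276.] [321. 274.] [332. 278.] [ 602.5 -126.3    6. ] [ 631.2 -123.1    6. ] len 29.0 mid [ 616.85 -124.7     6.  ] ang 6.4
scene blue 244 [245. 306.] [237. 297.] [252. 315.] [ 477.5 -281.9    6. ] [ 534.7 -301.3    6. ] len 60.0 mid [ 506.1 -291.6    6. ] ang -18.7
scene blue 576 [ 86. 353.] [  3. 348.] [126. 378.] [ 153.7 -629.9    6. ] [ 418.4 -542.9    6. ] len 279.0 mid [ 286
[... 1173 characters left out ...]
side red 69 [350. 220.] [352. 218.] [347. 221.] [395.   29.3   6. ] [409.   42.1   6. ] len 19.0 mid [402.   35.7   6. ] ang 42.4
side blue 63 [343.  45.] [344.  28.] [342.  57.] [ 486.9 -934.     6. ] [ 479.2 -713.8    6. ] len 220.0 mid [ 483.05 -823.9     6.  ] ang 92.0
side blue 240 [579. 108.] [570. 102.] [583. 113.] [-307.9 -529.9    6. ] [-329.7 -473.5    6. ] len 60.0 mid [-318.8 -501.7    6. ] ang 111.1
side blue 119 [316. 114.] [308. 111.] [324. 116.] [ 567.9 -381.8    6. ] [ 509.7 -362.6    6. ] len 61.0 mid [ 538.8 -372.2    6. ] ang 161.7
side blue 167 [601. 119.] [594. 122.] [609. 116.] [-349.7 -429.7    6. ] [-410.5 -469.9    6. ] len 73.0 mid [-380.1 -449.8    6. ] ang -146.5
```

View pics/crop1.png

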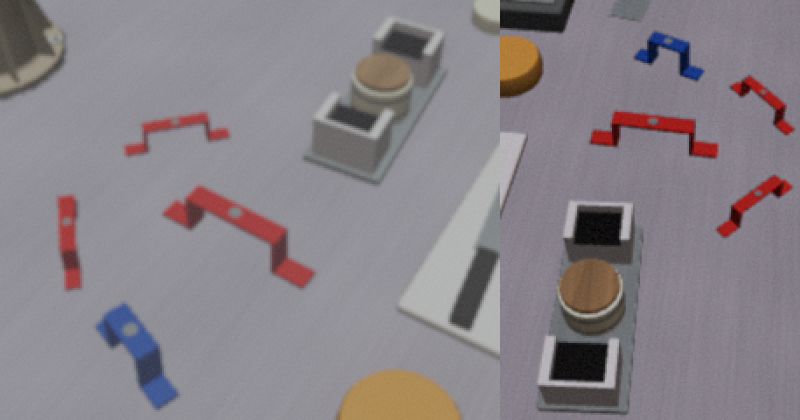

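Three red bridges are candidates, at scene px (268,206), (214,260) and (300,252). The first two are about 130 mm long. The one at (300,252) has feet running from x≈435 to x≈633 mm, so about 205 mm overall with a 130 mm crown. It is the only one that fits the 210 mm description, and the crop confirms it. It stands near (532,-118), almost along world x. I'm moving over it now.

{"api": "play_rows", "payload": {"fingers": [1,1,1,1,1,1,1,1,1,1], "travel": [[-0.033,0.034,0],[-0.033,0.034,0],[-0.033,0.034,0],[-0.033,0.034,0],[-0.033,0.034,0],[-0.033,0.034,0],[-0.033,0.034,0],[-0.033,0.034,0],[-0.033,0.034,0],[-0.033,0.034,0]], "dr": [[0,0,0],[0,0,0],[0,0,0],[0,0,0],[0,0,0],[0,0,0],[0,0,0],[0,0,0],[0,0,0],[0,0,0]], "newtons": 60}}

```text
time: 2.05
tool_pos: [397.1, 133.4, 405.1]
tcp_rot: [0.0, 0.804, 0.595, 0.001]
contact_force: [0.9, 1.1, 0.7]
gripper_width: 85.4
```

{"api": "play_rows", "payload": {"fingers": [1,1,1,1,1,1,1,1,1], "travel": [[-0.033,0.034,0],[-0.033,0.034,0],[-0.033,0.034,0],[-0.033,0.034,0],[-0.033,0.034,0],[-0.034,0.034,0],[0,0,0.03],[0,0,0.03],[0,0,0]], "dr": [[0,0,0],[0,0,0],[0,0,0],[0,0,0],[0,0,0],[0,0,0],[0,0,-0.133],[0,0,-0.133],[0,0,0]]}}

```text
time: 2.95
tool_pos: [532.4, -114.6, 340.6]
tcp_rot: [-0.004, 0.718, 0.696, -0.002]
contact_force: [-0.3, 0.5, -0.1]
gripper_width: 85.7
```

```bash
cat > look.py <<'E'
from h import *
import sys
from scipy.spatial.transform import Rotation as R
s=robot.observe();m=robot.camera_model("wrist");im=snap("wrist");cv2.imwrite(f"pics/{sys.argv[1]}.png",im)
q=s["tcp_rot"];M=R.from_quat([*q[1:],q[0]]).as_matrix()
print(s["time"],s["tool_pos"].round(1),"xax",M[:,0].round(3),"zax",M[:,2].round(3),s["contact_force"].round(1),s["gripper_width"].round(1))
for t,z in(("wide_bridge",0),("press_stand",0),("notch",60),("narrow_bridge",0)):
    for d in robot.pinpoint("wrist",t): print(t,round(d["confidence"],2),np.round(d["location"]),atz("wrist",d["location"],z,m))
np.savez("m.npz",K=m["intrinsics"],V=m["view"])
E
python3 look.py w1
```

```text
Traceback (most recent call last):
  File "look.py", line 6, in <module>
    print(s["time"],s["tool_pos"].round(1),"xax",M[:,0].round(3),"zax",M[:,2].round(3),s["contact_force"].round(1),s["gripper_width"].round(1))
                                                                                                                   ^^^^^^^^^^^^^^^^^^^^^^^^
AttributeError: 'float' object has no attribute 'round'
```

View pics/w1.png

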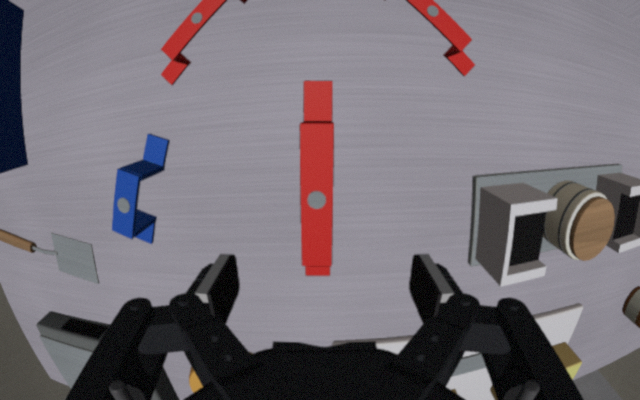

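The wrist view shows the wide red bridge with its steel spot at (316,200) and its crown running from (318,122) to (317,266). The stand is on the right, with block and notch corners near (475,170), (555,205) and (620,165).

```bash
sed -i 's/s\["gripper_width"\].round(1)/s["gripper_width"]/' look.py; python3 look.py w1b
python3 - <<'E'
from h import *
z=np.load("m.npz");m=dict(intrinsics=z["K"],view=z["V"])
im=cv2.imread("pics/w1b.png");hsv=cv2.cvtColor(im,cv2.COLOR_BGR2HSV)
print("spot",atz("wrist",(316,200),56,m))
e=[]
for r in(130,150,170,230,250):
    xs=np.where(((hsv[r,270:360,0]<6)|(hsv[r,270:360,0]>172))&(hsv[r,270:360,1]>140))[0]+270
    L,Rr=atz("wrist",(xs.min(),r),56,m),atz("wrist",(xs.max(),r),56,m);e.append((L+Rr)/2);print(L,Rr)
e=np.array(e);print("bridge slope dy/dx deg",np.degrees(np.arctan(np.polyfit(e[:,0],e[:,1],1)[0])))
for p in((475,177),(620,165),(472,264)):print("base corner",atz("wrist",p,8,m))
E
```

```text
3.0 [ 532.9 -114.4  343. ] xax [0.033 0.999 0.002] zax [-0.004  0.002 -1.   ] [0.3 0.4 0.9] 85.24046156378886
wide_bridge 0.84 [316. 180.] [ 530.4 -122.4    0. ]
wide_bridge 0.62 [422.  20.] [363.4  -8.    0. ]
wide_bridge 0.55 [207.  24.] [ 356.7 -230.2    0. ]
press_stand 0.91 [557. 204.] [568.3 191.1   0. ]
notch 0.57 [628. 213.] [565.3 288.5  60. ]
narrow_bridge 0.97 [150. 190.] [ 533.5 -316.8    0. ]
spot [ 535.1 -121.4   56. ]
[ 474.6 -131.4   56. ] [ 475.5 -105.9   56. ]
[ 491.3 -132.1   56. ] [ 492.2 -106.4   56. ]
[ 508.3 -132.9   56. ] [ 509.2 -106.9   56. ]
[ 562.6 -135.    56. ] [ 563.5 -109.1   56. ]
[ 582.5 -135.3   56. ] [ 583.3 -109.6   56. ]
bridge slope dy/dx deg -2.08564677711671
base corner [529.1  50.6   8. ]
base corner [510.6 317.5   8. ]
base corner [636.9  61.9   8. ]
```

{"api": "play_rows", "payload": {"fingers": [1,1,1,1,1,1,0,0,0,0], "travel": [[-0.006,0.0015,0.03],[0,0,0.04],[0,0,0.035],[0,0,0.033],[0,0,0],[0,0,0],[0,0,0],[0,0,0],[0,0,0],[0,0,0]], "dr": [[0,0,0],[0,0,0],[0,0,0],[0,0,0],[0,0,0],[0,0,0],[0,0,0],[0,0,0],[0,0,0],[0,0,0]]}}

```text
time: 4.25
tool_pos: [535.5, -120.7, 207.6]
tcp_rot: [0.001, 0.718, 0.696, 0.0]
contact_force: [0.1, -0.2, 0.1]
gripper_width: 28.1
```

{"api": "play_rows", "payload": {"fingers": [0,0,0,0,0,0,0,0,0], "travel": [[0,0,-0.03],[0,0,-0.045],[0,0,-0.045],[0,0,-0.04],[0.036,0.005,0],[0.036,0.005,0],[0.036,0.005,0],[0.036,0.005,0],[0,0,0]], "dr": [[0,0,0],[0,0,0],[0,0,0],[0,0,0],[0,0,0],[0,0,0],[0,0,0],[0,0,0],[0,0,0]]}}

```text
time: 5.15
tool_pos: [559.2, 26.4, 366.2]
tcp_rot: [-0.001, 0.716, 0.698, 0.0]
contact_force: [-0.0, -0.2, -3.2]
gripper_width: 26.6
```

```bash
python3 look.py w2
```

```text
5.15 [559.2  26.4 366.2] xax [0.025 1.    0.002] zax [-0.001  0.002 -1.   ] [-0.  -0.2 -3.2] 26.605603599336124
wide_bridge 0.7 [288.   4.] [366.1  -7.2   0. ]
wide_bridge 0.58 [322. 227.] [619.3  23.1   0. ]
press_stand 0.96 [459. 181.] [567.6 186.6   0. ]
narrow_bridge 0.71 [ 78. 166.] [ 528.4 -314.7    0. ]
```

View pics/w2.png

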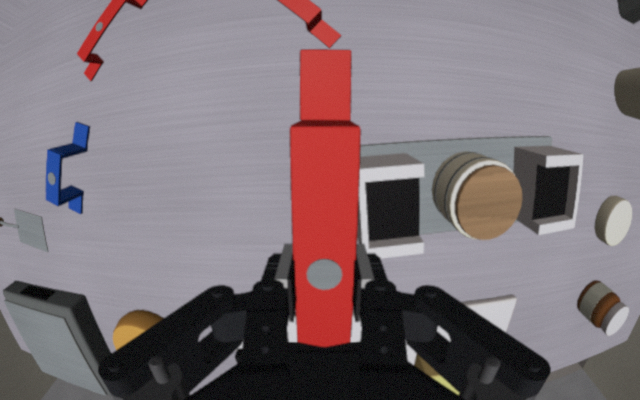

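The bridge is held square and level with its spot at the jaws. The mould's wooden top is centred near (484,201). The notches are near (393,210) and (556,190), with inner block corners at (424,178), (424,247), (537,150) and (540,230).

```bash
python3 - <<'E'
from h import *
z=np.load("m.npz");m=dict(intrinsics=z["K"],view=z["V"])
g=lambda p,h:atz("wrist",p,h,m)
print("mould",g((484,201),80))
for n,p in dict(Lu_out=(424,156),Lu_in=(424,177),Ll_in=(424,235),Ll_out=(424,248),Ru_out=(551,148),Ru_in=(582,165),Ru_c=(582,153),Rl_out=(577,228),Rl_in=(577,219)).items(): print(n,g(p,76))
for p in((361,146),(551,137)):print("base far corner",g(p,8))
print("basefar pred")
# predicted corners for hypothesis
for c,a in(((568,188),94.),((568,188),92)):
    t=np.radians(a);y=np.array([np.cos(t),np.sin(t)]);x=np.array([y[1],-y[0]])
    f=lambda u,v,h:proj("wrist",[*(np.array(c)+u*x+v*y),h],m)
    print(c,a,"mould",f(0,0,80),"innerL floor corners",f(-32,-70,60),f(32,-70,60),"R",f(-32,124,76),f(32,124,76),"base far",f(-55,-135,8),f(-55,135,8))
E
python3 - <<'E'
import cv2
im=cv2.imread("pics/w2.png")[125:265,345:605];cv2.imwrite("pics/w2c.png",cv2.resize(im,(780,420),interpolation=3))
E
```

```text
mould [567. 178.  80.]
Lu_out [525.5 114.7  76. ]
Lu_in [544.4 115.6  76. ]
Ll_in [600.4 120.   76. ]
Ll_out [614.2 121.4  76. ]
Ru_out [513.6 259.7  76. ]
Ru_in [529.8 314.   76. ]
Ru_c [516.4 311.4  76. ]
Rl_out [605.6 326.2  76. ]
Rl_in [594.  322.2  76. ]
base far corner [525.4  66.8   8. ]
base far corner [507.1 318.9   8. ]
basefar pred
(568, 188) 94.0 mould [492.5 201.7] innerL floor corners [419.3 169.6] [419.3 232.7] R [579.8 162.8] [573.1 217.2] base far [344.7 143.6] [551.2 134.4]
(568, 188) 92 mould [492.5 201.7] innerL floor corners [420.4 166.9] [418.3 230.5] R [580.  166.6] [571.8 220.7] base far [346.2 139. ] [552. 138.]
```

View pics/w2c.png

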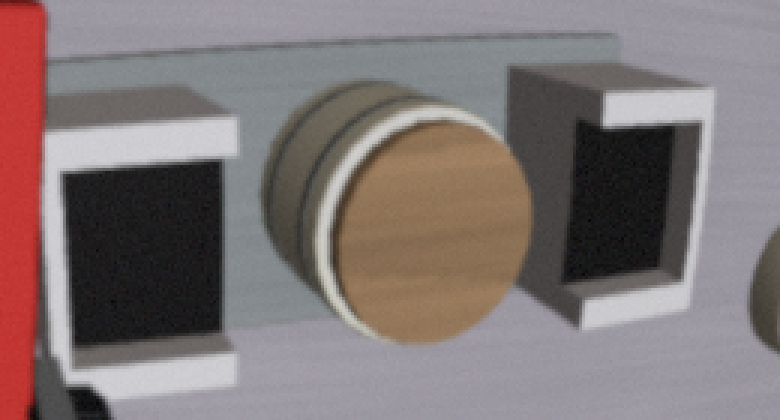

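Run:
```python
from h import *
from scipy.optimize import least_squares
z=np.load("m.npz");m=dict(intrinsics=z["K"],view=z["V"])
P=[(-32,-70,76),(32,-70,76),(-32,-124,76),(32,-124,76),(-32,70,76),(-32,124,76),(32,124,76),(32,70,76),(0,0,80)]
q=[(238,157),(237,338),(63,172),(72,348),(603,127),(703,122),(683,282),(563,285),(432,232)]
q=np.array(q)/3+[345,125]
def f(p):
    c,s=np.cos(p[2]),np.sin(p[2])
    return np.concatenate([proj("wrist",[p[0]+c*u-s*v,p[1]+s*u+c*v,h],m)-k for (u,v,h),k in zip(P,q)])
r=least_squares(f,[568,185,0.06],diff_step=1e-3,loss="soft_l1",x_scale=[1,1,.01]);print(r.x,np.degrees(r.x[2]));print(r.fun.reshape(-1,2).round(1))
print(robot.observe()["time"],robot.observe()["tool_pos"])
```

```text
[5.70032453e+02 1.87985714e+02 7.00903998e-02] 4.015884092499958
[[ 0.1 -1.8]
 [-0.2  3.5]
 [-1.3 -1.8]
 [-0.8  6.3]
 [ 0.2 -0.7]
 [ 0.2 -1.2]
 [ 0.  -0.2]
 [ 7.2  4.5]
 [ 3.2  1.4]]
5.4 [559.20634336  21.90729342 366.38945514]
```

{"api": "play_rows", "payload": {"fingers": [0,0,0,0,0,0,0,0,0,0], "travel": [[0,0,0],[0,0,0],[0,0,0],[0,0,0],[0,0,0],[0,0,0],[0,0,0],[0,0,0],[0,0,0],[0,0,0]], "dr": [[0,0,0.147],[0,0,0.147],[0,0,0.147],[0,0,0.147],[0,0,0.147],[0,0,0.147],[0,0,0.147],[0,0,0.147],[0,0,0.147],[0,0,0.147]]}}

```text
time: 6.4
tool_pos: [559.3, 21.3, 366.6]
tcp_rot: [0.0, 1.0, 0.031, -0.0]
contact_force: [-0.4, -0.4, -4.2]
gripper_width: 26.7
```

{"api": "play_rows", "payload": {"fingers": [0,0], "travel": [[0,0,0],[0,0,0]], "dr": [[0,0,0],[0,0,0]]}}

```text
time: 6.6
tool_pos: [559.3, 21.8, 366.6]
tcp_rot: [-0.0, 0.999, 0.036, -0.0]
contact_force: [-0.2, -0.3, -4.4]
gripper_width: 26.9
```

Run:
```python
from h import *
from scipy.spatial.transform import Rotation as R
s=robot.observe();q=s["tcp_rot"];M=R.from_quat([*q[1:],q[0]]).as_matrix()
print(s["time"],s["tool_pos"],M.round(3).tolist(),"goal shift tool",(M.T@(np.array([569,188,s["tool_pos"][2]])-s["tool_pos"])).round(1),"yaw",np.degrees(np.arctan2(M[1,0],M[0,0])))
```

```text
6.6 [559.31390872  21.81498146 366.63617956] [[0.997, 0.073, -0.0], [0.073, -0.997, -0.0], [-0.0, -0.0, -1.0]] goal shift tool [  21.8 -165.    -0. ] yaw 4.179727146483652
```

{"api": "play_rows", "payload": {"fingers": [0,0,0,0,0,0,0,0], "travel": [[0.004,-0.03,0],[0.005,-0.035,0],[0.005,-0.035,0],[0.004,-0.035,0],[0.004,-0.03,0],[0,0,0],[0,0,0],[0,0,0]], "dr": [[0,0,0],[0,0,0],[0,0,0],[0,0,0],[0,0,0],[0,0,0],[0,0,0],[0,0,0]]}}

```text
time: 7.4
tool_pos: [569.6, 188.1, 366.6]
tcp_rot: [0.0, 0.999, 0.036, -0.0]
contact_force: [-0.1, 0.4, -3.4]
gripper_width: 26.8
```

```bash
python3 look.py w3
python3 - <<'E'
from h import *
s=snap("side")[180:360,200:360];s=cv2.resize(s,(480,540),interpolation=3)
w=cv2.imread("pics/w3.png")[0:400,220:430];w=cv2.resize(w,(283,540))
cv2.imwrite("pics/c3.png",np.hstack([s,w]))
for t in("wide_bridge","press_stand"):print(t,[(round(d["confidence"],2),np.round(d["location"])) for d in robot.pinpoint("side",t)])
E
```

```text
7.4 [569.6 188.1 366.6] xax [ 0.997  0.071 -0.   ] zax [-0. -0. -1.] [-0.1  0.4 -3.4] 26.795070667858514
wide_bridge 0.86 [322. 227.] [572.9 127.6   0. ]
wide_bridge 0.55 [173. 299.] [365.9  -5.1   0. ]
wide_bridge [(0.92, array([267., 234.])), (0.71, array([364., 211.])), (0.62, array([369., 151.]))]
press_stand [(0.77, array([274., 268.]))]
```

View pics/c3.png

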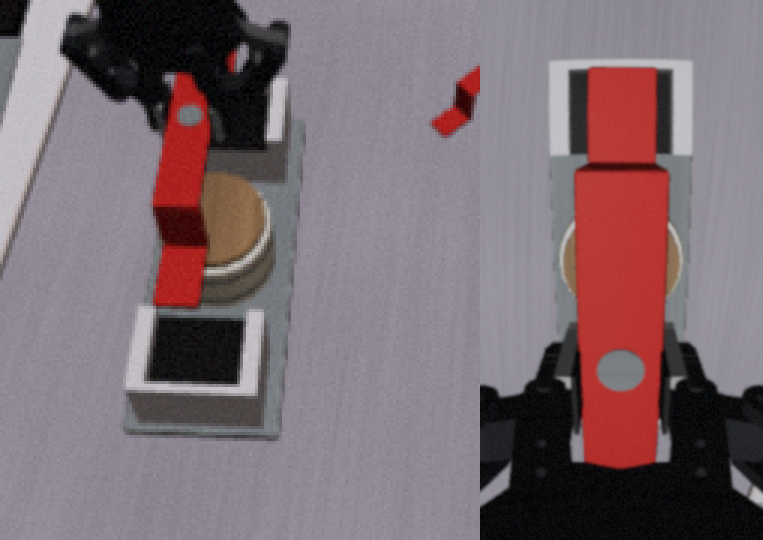

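Laterally, the bridge sits central over both the notch and the mould: the wrist view shows the foot between the cheeks with equal margins, and its direction matches the stand. I'm lowering it.

{"api": "play_rows", "payload": {"fingers": [0,0,0,0,0,0,0], "travel": [[0,0,0.025],[0,0,0.03],[0,0,0.025],[0,0,0.012],[0,0,0.004],[0,0,0],[0,0,0]], "dr": [[0,0,0],[0,0,0],[0,0,0],[0,0,0],[0,0,0],[0,0,0],[0,0,0]]}}

```text
time: 8.5
tool_pos: [570.3, 189.0, 272.1]
tcp_rot: [-0.0, 0.999, 0.035, 0.001]
contact_force: [-0.0, -0.3, -4.2]
gripper_width: 26.3
```

Run:
```python
from h import *
print(robot.observe()["contact_force"],robot.observe()["tool_pos"])
s=snap("side")[180:360,200:360];s=cv2.resize(s,(480,540),interpolation=3)
w=snap("wrist")[0:400,220:430];w=cv2.resize(w,(283,540))
cv2.imwrite("pics/c4.png",np.hstack([s,w]))
```

```text
[-0.01539526 -0.2911754  -4.18583003] [570.31247646 189.01849212 272.11860922]
```

View pics/c4.png

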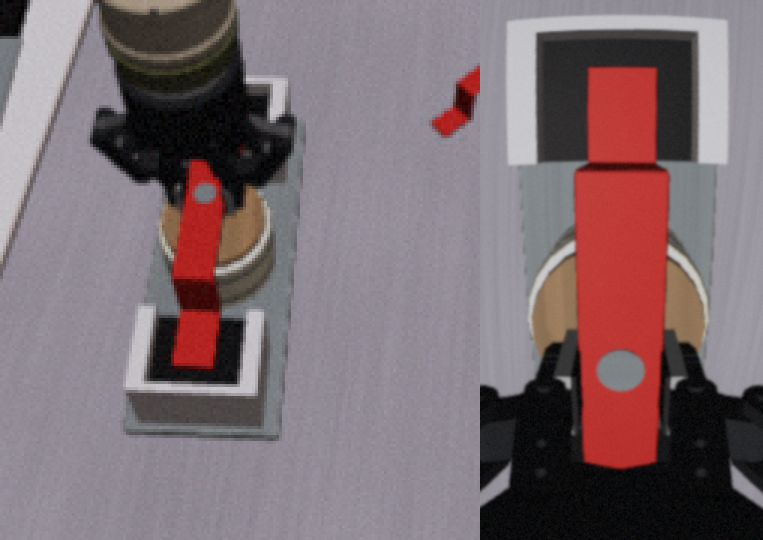

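The near foot is inside its notch with margin on both sides and at the end stop. I'll lower the last few mm gently.

{"api": "play_rows", "payload": {"fingers": [0,0,0,0,0], "travel": [[0,0,0.002],[0,0,0.0015],[0,0,0.001],[0,0,0],[0,0,0]], "dr": [[0,0,0],[0,0,0],[0,0,0],[0,0,0],[0,0,0]]}}

```text
time: 9.1
tool_pos: [569.9, 189.0, 267.9]
tcp_rot: [-0.0, 0.999, 0.036, 0.001]
contact_force: [-1.7, -0.2, 5.4]
gripper_width: 26.3
```

Contact shows: the force went from −4 to +5 N at the expected height. Releasing and backing off.

{"api": "play_rows", "payload": {"fingers": [0.7,0.7,0.7,0.7,0.7,0.7,0.7,0.7,0.7,0.7], "travel": [[0,0,0],[0,0,0],[0,0,0],[0,0,0],[0,0,-0.01],[0,0,-0.03],[0,0,-0.04],[0,0,-0.04],[0,0,-0.03],[0,0,0]], "dr": [[0,0,0],[0,0,0],[0,0,0],[0,0,0],[0,0,0],[0,0,0],[0,0,0],[0,0,0],[0,0,0],[0,0,0]]}}

```text
time: 10.1
tool_pos: [570.5, 189.1, 422.4]
tcp_rot: [-0.001, 0.999, 0.036, 0.005]
contact_force: [0.7, -0.4, -0.1]
gripper_width: 59.8
```

```bash
python3 look.py w5
python3 - <<'E'
from h import *
z=np.load("m.npz");m=dict(intrinsics=z["K"],view=z["V"])
s=snap("side")[180:360,200:360];s=cv2.resize(s,(480,540),interpolation=3)
w=cv2.imread("pics/w5.png")[0:400,220:430];w=cv2.resize(w,(283,540))
cv2.imwrite("pics/c5.png",np.hstack([s,w]))
for t,h in(("wide_bridge",60),("press_stand",0),("narrow_bridge",0)):print(t,[(round(d["confidence"],2),np.round(d["location"]),atz("side",d["location"],h)) for d in robot.pinpoint("side",t)])
E
```

```text
10.1 [570.5 189.1 422.4] xax [0.997 0.071 0.01 ] zax [ 0.01   0.002 -1.   ] [ 0.7 -0.4 -0.1] 59.83294264267007
wide_bridge 0.97 [186. 282.] [369.2  -6.    0. ]
wide_bridge 0.79 [319. 172.] [569.2 181.4   0. ]
wide_bridge 0.66 [198. 370.] [ 356.9 -220.6    0. ]
notch 0.88 [321.  87.] [565.1 286.9  60. ]
wide_bridge [(0.85, array([273., 260.]), array([565.9, 199.4,  60. ])), (0.72, array([265., 299.]), array([563.8, 289.9,  60. ])), (0.65, array([367., 150.]), array([ 370.1, -169. ,   60. ])), (0.56, array([364., 213.]), array([369.5,  48.8,  60. ]))]
press_stand [(0.66, array([275., 269.]), array([567.2, 193.2,   0. ]))]
narrow_bridge [(0.7, array([316., 125.]), array([ 533.2, -321.5,    0. ]))]
```

View pics/c5.png

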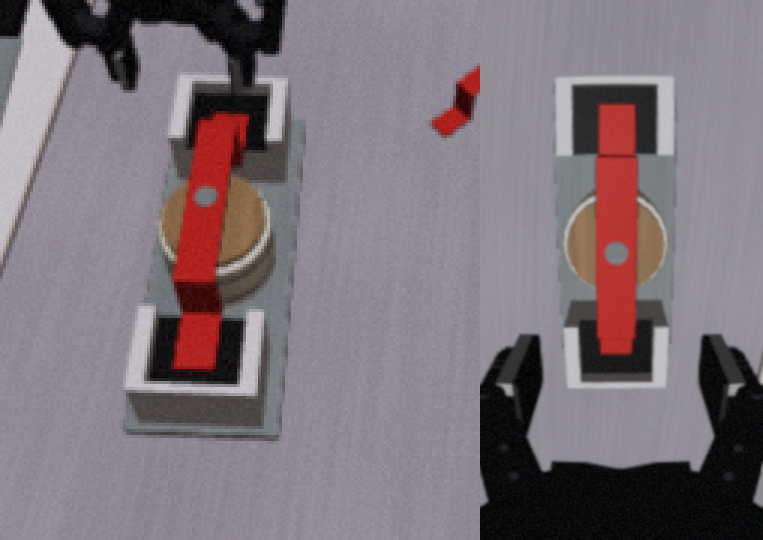

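Both feet lie in the notches, centred between the cheeks, and the gripper is clear. I'll let the arm settle and hand in.

{"api": "play_rows", "payload": {"fingers": [0.7,0.7,0.7], "travel": [[0,0,0],[0,0,0],[0,0,0]], "dr": [[0,0,0],[0,0,0],[0,0,0]]}}

```text
time: 10.85
tool_pos: [569.7, 188.9, 416.1]
tcp_rot: [-0.0, 0.999, 0.035, -0.0]
contact_force: [-0.6, 0.1, -0.9]
gripper_width: 59.8
```

Run:
```python
from h import *
z=np.load("m.npz");m=dict(intrinsics=z["K"],view=z["V"])
print("spot",atz("wrist",(321.7,187.4),116,m)); print(robot.observe()["contact_force"]); robot.close_job()
```

```text
spot [572.1 192.4 116. ]
[-0.56670285  0.06719219 -0.94126946]
the job is handed in; nothing more can be done
```

The wide red bridge is seated across the mould with a foot in each notch and released. I handed the job in at about 11 s, but no verdict is reported. Of the three red bridges, I took the only one about 210 mm long.

**Last checks:**
- **Position:** the steel spot measured (572, 192) mm against the stand centre I fitted at (570, 188), so about 5 mm off. The arm was still moving slightly when that picture was taken.
- **Angle:** the jaws were at 4.1° and the stand at about 4.0°.
- **Seating:** contact came at the height expected for the 60 mm floors. The last side and wrist pictures show both feet inside the notches; flatness I judged from those pictures and the contact height alone.
- **Clearance:** the gripper is open about 150 mm above, with a wrist force near zero.
- **Blue bridge:** the side camera put it at (533, -322), against (532, -314) at the start. That is within measuring error, and the arm never went near it.

**Disagreements:**
- The side camera's network put the seated bridge at (566, 199), about 10 mm further along than the wrist view, and reported a second, false bridge at the near foot.
- The stand fit had a few poor corner points (up to 8 px off), so I allowed for them and relied on the pictures for the margins.

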